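Dry-fit a turned stone candlestick on its foot

ROBOT

A 7-joint arm with a two-finger parallel gripper is mounted at the origin on the work surface; the furniture and walls round the work are solid. World frame = base frame: x ahead of the robot, y to its left, z up, the work surface at z = 0. Lengths are in m, angles in degrees, forces in N, time in s.
With the tool pointing down it reaches from about 0.425 to 0.95 m from the base axis. Payload 4.7 kg.
Tool frame: the origin (TCP) lies between the finger pads; the fingertips stand ahead of it and the grasp point (between the pads) lies 2 mm behind it (robot.tcp_to_tips is the z of the fingertips in the tool frame, in m); z points along the fingers, y is the line along which they close (so a half turn about z gives the same grasp; the last joint's range is limited). The gripper opens to 87 mm and grips with 3 to 60 N. Pads are 19 mm wide; open, the fingers measure 117 mm over their backs; the gripper's body (75 mm by 190 mm) begins 51 mm behind the grasp point.
Start: joints at [-66.343, 26.849, -2.785, 87.806, 1.381, 65.374, -4.715], TCP at [0.289, 0.61, 0.24] pointing down, gripper open.
Joint ranges: [-148.3, 148.3], [-19.14, 114.17], [-79.39, 73.82], [5.75, 140.21], [-59.74, 239.74], [12.07, 113.84], [-152.46, 152.46]. Speed limits (degrees/s): [147.25, 147.25, 180, 180, 180, 180, 180].

INTERFACE

Orientations are given as [roll, pitch, yaw] about the fixed x, y, z axes, in that order (R = Rz(yaw) Ry(pitch) Rx(roll)).
In Python, from workcell import sensors, viewer, ticket, robot gives the robot as it stands.
- The arm moves only by the shell command python3 -m crank 'ROWS' [OPENING] [FORCE]. ROWS is rows parted by semicolons, their numbers by spaces, 1 to 8 of them, each of 6 numbers: dx, dy, dz in m, then a rotation vector rx, ry, rz in degrees; each row is the pose to reach, as a shift and turn from the pose commanded when the command began, along the tool's axes at that moment; what a row does not reach only later rows make up. A row lasts 1/12 s, in which the tool goes at most 0.0417 m and 7.16 degrees, less where a joint would pass 70% of its speed; a pose out of reach is approached as far as the arm can. OPENING is the finger opening in m, set as the command begins (- or left out keeps the last). The fingers move at their own pace and stop on an object; FORCE is the grip in N (left out, the last holds). Time passes only in rows, so rows that do not move let the fingers close. It prints the time, the measured TCP pose, the force, the opening and the grip force at its end.
- sensors.state(): the state, without advancing time (a new reading comes with each control period).
- viewer.read_camera(name): name is "scene" or "side" or "wrist"; returns (picture, depth): 384x512x3 uint8, red, green, blue; 384x512 float32, m along the optical axis (not along the pixel's ray), 0 where there is no reading.
- viewer.camera_info(name): a dict with "K" (3x3 intrinsics, pixels), "rvec" (rotation vector, rad) and "tvec" (3), from world to camera coordinates, as OpenCV has them; the wrist camera has in their place "mount" (4x4, takes a point from camera to tool coordinates, whose origin is the TCP and whose axes are the flange's). Camera axes: x right, y down, z forward; pixel columns grow to the right and rows downward; lengths in m; the calibration is good to about 2 mm. A picture is of the moment at which its call begins: read the wrist's pose just before it. camera_info takes no time and is no camera call.
- ticket.close_job(): hands the job in; it is judged then, once.
Trained networks look in the newest picture that a camera, given by its name, has taken for a name from the list of things; names that differ only in an ending like _2 or _b are one class to them, and where a whole thing is asked for, a point or a joint stands for the part that bears it (a point fixed in the world has none). Each returns a list of dicts, best first, with "score" (0 to 1); they miss things now and then, are a little off and sometimes report something else, mostly with a low value. They report only what shows in the picture. A call takes as long as a camera call.
- viewer.trace(camera, label): "mask" (384x512 bool, what is visible of it) and "pixel" ([column, row] in pixels, amid what is visible of it).
The state is a dict: "t": time; "qpos": joint angles; "qd": joint speeds; "effort": joint torques, N m; "tcp_pos": TCP position; "eef_rot": TCP orientation; "ft_force": force on the tool from outside, world axes, zero at the start; "moment": the same for the moment, N m; "opening": finger opening in m; "grasp_force": force on a finger pad.
Only numpy, scipy, OpenCV 4.12 (cv2) and the standard library are available. Lean on these libraries where they do the work, as an engineer would, in place of code of your own. Each camera call takes 0.05 s, during which the arm holds its last target. There are 200 camera calls.

TASK

Dry-fit the turned stone candlestick upright on its foot, where the foot stands, setting down one part at a time from the bottom up: first the wide ring round the foot's boss, then the vase, then the small ring round the vase's boss, and last the candle cup. Each part must sit fully down on the one below with no gap, and be let go before the next is fetched; leave the stone sample (the loose three-bulged post) and the glue bottle standing where they are.

Things in the scene. Friction and masses are not known exactly. Their poses are not given: they have to be found in the camera images.
- foot: Grey stone foot, loose, 0.9 kg, stays put: round, 112 mm wide, 9 mm thick at the rim, stepping up to a flat seat 68 mm wide at height 20 mm. On it a round boss: 36 mm wide at the seat, 34 mm at height 40, then a cone from 32 mm (height 42) to 22 mm (tip, height 52). Origin: centre of underside, z up. Foot and parts are round, upright, and swap places from start to start.
- ring_wide: Wide ring of white stone, lying flat: outside 60 mm, bore 38 mm, 22 mm high; grip across the outside. Origin: centre of underside, z up. It goes round the foot's boss and lies on the foot's seat, origin then 20 mm above the foot's; 10 mm of the boss stands out above it.
- vase: Grey stone vase-shaped part, upright: base 48 mm wide, belly 54 mm (height 36 to 48, grip there), flat top 44 mm wide at height 60; on it a boss 31 mm wide, 30 mm at height 72, then a cone, 28 mm (height 74) to 18 mm (tip, 84). Recess below 33.6 mm wide, 11.5 deep, fits the cone of the foot's boss. Origin: centre of underside, z up. Ends on the wide ring, 42 mm above the foot's origin.
- ring_small: Small ring of greyish-beige stone, lying flat: outside 52 mm, bore 33 mm (too tight for the foot's boss), 14 mm high; grip across the outside. Origin: centre of underside, z up. It goes round the vase's boss and lies on the vase's flat top, origin then 60 mm above the vase's; 10 mm of the boss stands out above it.
- cup: Grey stone candle cup, upright, 51 mm high: stem 42 mm wide, drip pan 66 mm wide (top at height 20), above it a cup 34 mm wide with upright sides (height 26 to 51, grip there), candle hole 23 mm in its top. Recess below 29.6 mm wide, 11.5 deep, fits the cone of the vase's boss. Origin: centre of underside, z up. Ends on the small ring, 74 mm above the vase's origin, 116 above the foot's.
- stone_neck: Bystander, to be left alone: a loose turned stone sample, an upright three-bulged post 60 mm across at the base and 113 mm high. Origin: centre of the underside.
- glue_bottle: Bystander, to be left alone: a loose white plastic squeeze bottle with a pointed nozzle, 37 mm across and 116 mm high, standing upright. Origin: centre of the underside.

How it is judged (in metres and radians):
On the way, in this order (a step that is already met when the one before it is completed fails the run):
1. the wide ring lies flat on the foot, round its boss, and is let go (horizontal distance between ring_wide and foot below 0.004 m and z of ring_wide in the frame of foot between 0.018 and 0.0225 m and angle between ring_wide's own z axis and vertical below 0.05 rad and contact force between the fingers and ring_wide below 0.3 N), for 0.2 s.
2. the vase stands on the wide ring, its recess over the tip of the foot's boss, and is let go (horizontal distance between vase and foot below 0.004 m and z of vase in the frame of foot between 0.04 and 0.0445 m and angle between vase's own z axis and vertical below 0.05 rad and contact force between the fingers and vase below 0.3 N), for 0.2 s.
3. the small ring lies flat on the vase, round its boss, and is let go (horizontal distance between ring_small and vase below 0.004 m and z of ring_small in the frame of vase between 0.058 and 0.0625 m and angle between ring_small's own z axis and vertical below 0.05 rad and contact force between the fingers and ring_small below 0.3 N), for 0.2 s.
4. the candle cup stands on the small ring, its recess over the tip of the vase's boss, and is let go (horizontal distance between cup and vase below 0.004 m and z of cup in the frame of vase between 0.072 and 0.0765 m and angle between cup's own z axis and vertical below 0.05 rad and contact force between the fingers and cup below 0.3 N), for 0.2 s.
At the end, for the whole second after the job is handed in: Wide ring, vase, small ring and cup stand on the foot in this order, each within 4 mm of the axis of the foot or vase below, within 2.5 mm of its seated height, upright within 0.05 rad, at rest and let go; the foot is upright and within 30 mm of where it began (all of step 1 and all of step 2 and all of step 3 and all of step 4 and angle between foot's own z axis and vertical below 0.05 rad and distance of foot from where it was at the start of the episode below 0.03 m and linear speed of each of ring_wide, vase, ring_small, cup below 0.02 m/s); the robot touches nothing.
It fails at once if the stone sample is knocked: shifted more than 30 mm or tipped (distance of stone_neck from where it was at the start of the episode above 0.03 m or angle between stone_neck's own z axis and vertical above 0.5 rad).
It fails at once if the glue bottle is knocked: shifted more than 30 mm or tipped (distance of glue_bottle from where it was at the start of the episode above 0.03 m or angle between glue_bottle's own z axis and vertical above 0.5 rad).
It also fails if it takes over 122 s, if anything falls off the work surface, if the arm or the gripper's body presses on something with over 40 N, if the wrist force passes 120 N, or if a joint passes its speed limit or range.

## Working session

There is one attempt and no reset: what is moved stays moved. The work goes in short steps, Python scripts to look and compute and a shell command to move; the robot and the scene stay as the last step left them, time stands still between calls to the robot, and variables do not carry over. Pictures are saved under pics/ and viewed, at most 14 in all, crops included, and the job is handed in when it is done.

```bash
mkdir -p pics; ls
cat > h.py <<'E'
import numpy as np, cv2
from workcell import sensors, viewer, ticket, robot
from scipy.spatial.transform import Rotation as R
def tool():
    s=sensors.state(); T=np.eye(4)
    T[:3,:3]=R.from_euler('xyz',s['eef_rot'],degrees=True).as_matrix(); T[:3,3]=s['tcp_pos']; return T
def cam(name):
    """picture, world xyz map"""
    T=tool(); img,d=viewer.read_camera(name); i=viewer.camera_info(name); K=np.array(i['K'])
    v,u=np.mgrid[:384,:512]
    P=np.stack([(u-K[0,2])/K[0,0]*d,(v-K[1,2])/K[1,1]*d,d],-1)
    if 'mount' in i: M=T@np.array(i['mount'])
    else:
        M=np.eye(4);M[:3,:3]=cv2.Rodrigues(np.array(i['rvec'],float))[0];M[:3,3]=np.ravel(i['tvec']);M=np.linalg.inv(M)
    W=P@M[:3,:3].T+M[:3,3]; W[d==0]=np.nan
    return img,W,M
def save(n,img): cv2.imwrite('pics/'+n+'.png',img[...,::-1])
E
python3 - <<'E'
from h import *
s=sensors.state(); print(s); print(robot.tcp_to_tips)
for c in ('scene','side','wrist'):
    img,W,M=cam(c); print(c,M[:3,3].round(3),M[:3,2].round(2)); save(c,img)
    for n in ['foot','ring_wide','vase','ring_small','cup','stone_neck','glue_bottle']:
        for r in viewer.trace(c,n)[:2]:
            p=W[r['mask']]; p=p[~np.isnan(p[:,0])]
            if len(p)==0: continue
            print(n,round(r['score'],2),np.round(r['pixel']),len(p),np.percentile(p,2,axis=0).round(3),np.percentile(p,98,axis=0).round(3))
a=[cv2.imread(f'pics/{c}.png') for c in('scene','side')]
E
```

```text
pics
{'t': 0.0, 'qpos': array([-66.3430708 ,  26.89520466,  -2.78538908,  87.87371192,
         1.38161111,  65.37500162,  -4.71358413]), 'qd': array([-0.06094624, -0.00907702, -0.05098638,  0.04512942,  0.118604  ,
       -0.01461283,  0.02566189]), 'effort': array([ 6.76181226e-04, -5.07964647e+01, -8.00853269e-02, -2.36154377e+01,
       -6.13126718e-02,  3.78064869e-02,  1.68415545e-04]), 'tcp_pos': array([0.28834248, 0.60968584, 0.23852428]), 'eef_rot': array([-1.79889758e+02,  4.29798531e-03,  1.54692199e+02]), 'ft_force': array([ 0.2658762 , -0.286898  , -0.10803828]), 'moment': array([-0.01231247,  0.00975388,  0.00694842]), 'grasp_force': 0.0, 'opening': 0.0873834212113517}
0.017
scene [ 0.063 -0.73   0.85 ] [ 0.34  0.62 -0.7 ]
foot 0.84 [160. 146.] 954 [0.287 0.236 0.003] [0.384 0.323 0.053]
foot 0.51 [356. 224.] 603 [ 0.583 -0.236  0.017] [ 0.641 -0.178  0.053]
ring_wide 0.72 [282. 247.] 560 [ 0.42  -0.196 -0.   ] [ 0.475 -0.138  0.025]
vase 0.6 [242. 199.] 636 [ 0.407 -0.043  0.004] [ 0.453 -0.005  0.085]
ring_small 0.94 [291. 318.] 491 [ 0.344 -0.361 -0.001] [ 0.395 -0.3
[... 192 characters left out ...]
4 -0.2    0.006] [ 0.337 -0.175  0.101]
side [-0.168  0.911  0.625] [ 0.51 -0.73 -0.46]
foot 0.87 [220. 270.] 1309 [0.299 0.242 0.003] [0.385 0.342 0.053]
foot 0.55 [252. 221.] 877 [0.35  0.111 0.005] [0.393 0.152 0.114]
vase 0.92 [263. 193.] 470 [ 0.407 -0.031  0.005] [0.449 0.006 0.084]
vase 0.29 [222. 272.] 1293 [0.3   0.24  0.003] [0.385 0.341 0.053]
cup 0.8 [251. 163.] 232 [ 0.586 -0.226  0.006] [ 0.636 -0.178  0.053]
stone_neck 0.98 [250. 221.] 861 [0.35  0.112 0.005] [0.393 0.152 0.114]
stone_neck 0.6 [251. 161.] 272 [ 0.584 -0.239 -0.001] [ 0.647 -0.179  0.053]
glue_bottle 0.78 [332. 180.] 358 [ 0.304 -0.188  0.005] [ 0.337 -0.163  0.088]
wrist [0.226 0.64  0.385] [ 0.23 -0.11 -0.97]
```

```bash
python3 -c "
import cv2,numpy as np
a=cv2.imread('pics/scene.png');b=cv2.imread('pics/side.png')
cv2.imwrite('pics/both.png',cv2.resize(np.hstack([a[80:380,100:450],b[80:380,120:470]]),None,fx=1.14,fy=1.14))"
```

```text
(no output)
```

View pics/both.png

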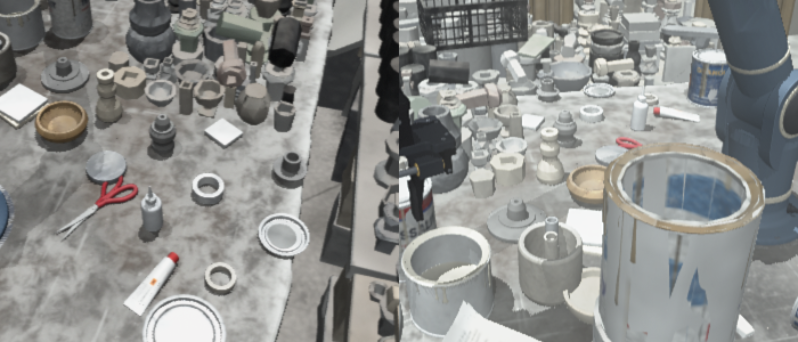

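The scene shows the foot at crop (65,72), vase (162,130), wide ring (208,188), small ring (220,278), cup (290,165), with the sample at (107,95) and bottle at (150,212), all agreeing with the networks. The next step is a close wrist view of the foot.

```bash
cat >> h.py <<'E'
def go(*p):
    T=tool(); d=T[:3,:3].T@(np.array(p)-T[:3,3]); print('tool delta',d.round(4),'rows',np.ceil(np.linalg.norm(d)/.0417)); return d
def tilt():
    T=tool(); print('fix rotvec',R.from_matrix(T[:3,:3].T@R.from_euler('xyz',[180,0,154.7],degrees=True).as_matrix()).as_rotvec(degrees=True).round(2))
E
python3 - <<'E'
from h import *
for c in('scene','side'):
    img,W,M=cam(c); p=W.reshape(-1,3); p=p[~np.isnan(p[:,0])]
    for x0 in np.arange(.2,.75,.05):
        print(round(x0,2),[ (lambda q: round(float(np.percentile(q,98)),2) if len(q)>5 else '-')(p[(p[:,0]>=x0)&(p[:,0]<x0+.05)&(p[:,1]>=y0)&(p[:,1]<y0+.05),2]) for y0 in np.arange(-.4,.65,.05)])
go(.336,.289,.24); tilt()
E
```

```text
0.2 [0.13, 0.01, 0.01, 0.0, 0.0, 0.01, 0.01, 0.0, 0.0, 0.04, 0.04, 0.04, 0.02, 0.02, 0.1, 0.11, 0.09, 0.1, 0.33, 0.31, 0.0]
0.25 [0.13, 0.02, 0.03, 0.0, 0.0, 0.01, 0.01, 0.02, 0.01, 0.04, 0.02, 0.04, 0.02, 0.02, 0.02, 0.0, 0.1, 0.1, 0.33, 0.28, 0.08]
0.3 [0.01, 0.02, 0.03, 0.06, 0.1, 0.01, 0.01, 0.02, 0.01, 0.04, 0.04, 0.04, 0.02, 0.05, 0.02, 0.0, 0.1, 0.1, 0.1, 0.1, 0.24]
0.35 [0.02, 0.02, 0.0, 0.0, 0.0, 0.0, 0.0, 0.0, 0.0, 0.03, 0.11, 0.0, 0.02, 0.04, 0.02, 0.0, 0.15, 0.15, 0.15, 0.08, 0.08]
0.4 [0.0, 0.0, 0.0, 0.0, 0.02, 0.02, 0.0, 0.09, 0.0, 0.0, 0.04, 0.04, 0.05, 0.04, 0.0, 0.01, 0.15, 0.15, 0.15, 0.08, 0.08]
0.45 [0.01, 0.01, 0.01, 0.0, 0.02, 0.02, 0.0, 0.06, 0.0, 0.04, 0.04, 0.05, 0.06, 0.07, 0.0, 0.01, 0.15, 0.15, 0.15, '-', '-']
0.5 [0.01, 0.01, 0.01, 0.0, 0.0, 0.0, 0.01, 0.01, 0.08, 0.08, 0.07, 0.07, 0.17, 0.17, 0.01, 0.0, 0.01, 0.01, 0.01, 0.14, 0.14]
0.55 ['-', 0.01, 0.0, 0.05, 0.03, 0.0, 0.01, 0.07, 0.11, 0.07, 0.13, 0.16, 0.17, 0.17, '-', '-', 0.0, 0.01, 0.08, 0.08, 0.06]
0.6 [-0.12, '-', 0.0, 0.05, 0.05, 0.0, 0.09, 0.11, 0.12, 0.11, 0.13, 0.16, 0.14, 0.14, '-', '-', '-
[... 1023 characters left out ...]
 0.08]
0.5 [0.01, 0.01, 0.01, 0.0, 0.0, 0.0, 0.01, 0.01, 0.08, 0.08, 0.07, 0.07, 0.17, 0.17, 0.06, '-', '-', 0.0, 0.0, 0.14, 0.14]
0.55 ['-', 0.01, 0.0, 0.05, 0.04, 0.0, 0.01, 0.07, 0.11, 0.07, 0.12, 0.16, 0.17, 0.17, 0.07, '-', 0.0, 0.0, 0.08, 0.07, 0.06]
0.6 ['-', '-', '-', 0.05, 0.05, 0.0, 0.09, 0.09, 0.12, 0.11, 0.06, 0.16, 0.14, 0.14, 0.07, 0.05, 0.04, 0.05, 0.08, 0.09, 0.06]
0.65 ['-', '-', '-', '-', 0.0, 0.0, 0.09, 0.09, 0.08, 0.11, '-', 0.12, '-', '-', 0.03, 0.09, 0.1, 0.03, 0.09, 0.09, '-']
0.7 [0.04, '-', '-', '-', '-', '-', 0.08, 0.15, 0.15, 0.13, 0.11, 0.12, '-', '-', '-', 0.17, 0.21, '-', '-', 0.0, '-']
tool delta [-0.1802 -0.2701 -0.0005] rows 8.0
fix rotvec [ 0.   -0.   -0.01]
```

```bash
python3 -m crank '-.023 -.034 0 0 0 0;-.045 -.068 0 0 0 0;-.068 -.102 0 0 0 0;-.09 -.136 0 0 0 0;-.113 -.17 0 0 0 0;-.136 -.204 0 0 0 0;-.158 -.237 0 0 0 0;-.18 -.27 0 0 0 0' 0.087; python3 -m crank '0 0 0 0 0 0;0 0 0 0 0 0'
cat >> h.py <<'E'
def obj(name,z0,z1,cam_='wrist',img_W=None):
    """circle fit of the slice z0..z1 within mask: least squares centre (world)"""
    img,W,M=img_W or cam(cam_); r=viewer.trace(cam_,name)
    if not r: print(name,'none'); return
    r=r[0]; p=W[r['mask']]; p=p[np.isfinite(p[:,0])]; p=p[(p[:,2]>z0)&(p[:,2]<z1)]
    q=(p[:,:2]*1e4).astype(np.float32); c,rad=cv2.minEnclosingCircle(q); m=np.median(p,axis=0)
    e=cv2.fitEllipse(cv2.convexHull(q))
    print(name,round(r['score'],2),np.round(r['pixel']),len(p),'med',m.round(4),'minc',np.round(np.array(c)/1e4,4),round(2*rad/10,1),'mm; ell',np.round(np.array(e[0])/1e4,4),np.round(np.array(e[1])/10,1))
    return r,W
E
python3 - <<'E'
from h import *
iw=cam('wrist'); save('w_foot',iw[0])
obj('foot',.0515,.06,img_W=iw);obj('foot',.015,.024,img_W=iw);obj('foot',.004,.06,img_W=iw)
img,W,M=cam('scene'); m=(W[...,2]>.09)&(W[...,1]>.33)&(W[...,1]<.6)&(W[...,0]>.2)&(W[...,0]<.55)
for a,b in ((.2,.3),(.3,.35),(.35,.4),(.4,.45),(.45,.5)):
  k=m&(W[...,0]>a)&(W[...,0]<b); print(a,np.percentile(W[k][:,1],[1,5,50]).round(3) if k.any() else '')
print(sensors.state()['tcp_pos'])
E
```

```text
t: 1.97
tcp_pos: [0.3359, 0.2872, 0.2398]
eef_rot: [180.0, 0.0, 154.7]
ft_force: [0.6, 0.1, -0.5]
opening: 0.0869
grasp_force: 0.0
t: 2.13
tcp_pos: [0.3364, 0.2873, 0.24]
eef_rot: [179.9, 0.0, 154.4]
ft_force: [-0.6, 1.0, 0.3]
opening: 0.0869
grasp_force: 0.0
foot 0.93 [256. 165.] 183 med [0.3378 0.2882 0.0522] minc [0.3375 0.2883] 23.3 mm; ell [0.3374 0.2882] [22.1 22.9]
foot 0.93 [256. 165.] 2943 med [0.333  0.2903 0.0185] minc [0.3371 0.2888] 96.2 mm; ell [0.3373 0.2882] [92.5 93.7]
foot 0.93 [256. 165.] 5688 med [0.3323 0.2904 0.0162] minc [0.3374 0.288 ] 112.0 mm; ell [0.3372 0.2881] [111.1 111.2]
0.2 [0.337 0.344 0.448]
0.3 [0.438 0.44  0.512]
0.35 [0.331 0.335 0.434]
0.4 [0.35  0.417 0.425]
0.45 [0.423 0.425 0.453]
[0.335522   0.29066794 0.23952224]
```

View pics/w_foot.png

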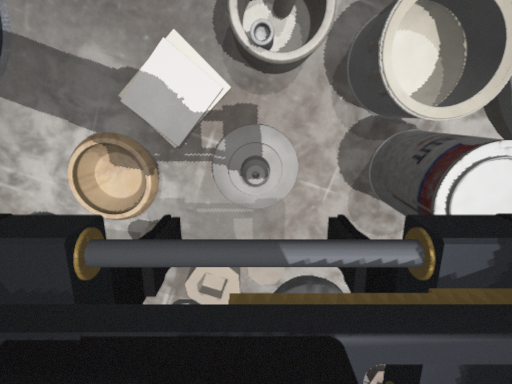

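The foot sits at pixel (256,165) and its fitted diameters match the drawing: centre about (0.337, 0.288). The can at right is clear. Moving on to the wide ring.

```bash
python3 -m crank '-.034 -.019 0 0 0 0;-.067 -.038 0 0 0 0;-.101 -.058 0 0 0 0;-.135 -.077 0 0 0 0;-.168 -.096 0 0 0 0;-.202 -.115 0 0 0 0' | head -2;python3 -m crank '-.013 -.036 0 0 0 0;-.027 -.072 0 0 0 0;-.04 -.108 0 0 0 0;-.054 -.144 0 0 0 0;-.068 -.18 0 0 0 0;-.081 -.216 0 0 0 0;-.0945 -.252 0 0 0 0;-.0945 -.252 0 0 0 0'
python3 - <<'E'
from h import *
c=np.array([.289,.61,.24])+R.from_euler('xyz',[180,0,154.7],degrees=True).apply([-.18-.202-.0945,-.27-.115-.252,0]); print('cmd',c)
a=[]
for i in range(6):
    iw=cam('wrist'); s=sensors.state(); a.append(np.r_[s['tcp_pos'],s['eef_rot']])
    if i>2: obj('ring_wide',.018,.03,img_W=iw)
a=np.array(a); print(a.mean(0).round(4),a.std(0).round(4))
E
```

```text
t: 2.88
tcp_pos: [0.4703, 0.0985, 0.2395]
t: 3.55
tcp_pos: [0.4462, -0.1766, 0.24]
eef_rot: [-179.8, 0.1, 154.1]
ft_force: [0.4, 0.0, -0.6]
opening: 0.0869
grasp_force: 0.0
cmd [ 0.44756838 -0.16953661  0.24      ]
ring_wide 0.95 [259. 182.] 869 med [ 0.4491 -0.167   0.0219] minc [ 0.4491 -0.1681] 60.1 mm; ell [ 0.4491 -0.1678] [58.5 59.5]
ring_wide 0.72 [251. 181.] 894 med [ 0.4475 -0.1673  0.022 ] minc [ 0.449 -0.168] 59.9 mm; ell [ 0.4489 -0.1679] [58.7 59.5]
ring_wide 0.84 [262. 180.] 912 med [ 0.4487 -0.1672  0.022 ] minc [ 0.449  -0.1678] 59.9 mm; ell [ 0.4489 -0.1679] [58.9 59.4]
[ 4.474000e-01 -1.690000e-01  2.393000e-01  6.001030e+01 -1.910000e-02
  1.547048e+02] [3.000000e-04 1.900000e-03 1.000000e-04 1.696736e+02 3.020000e-02
 2.062000e-01]
```

```bash
python3 -m crank '-.0005 .002 .04 0 0 0;-.0005 .002 .08 0 0 0;-.0005 .002 .12 0 0 0;-.0005 .002 .16 0 0 0;-.0005 .002 .19 0 0 0;-.0005 .002 .21 0 0 0;-.0005 .002 .2185 0 0 0;-.0005 .002 .2185 0 0 0' | head -2; python3 -m crank '0 0 0 0 0 0;0 0 0 0 0 0;0 0 0 0 0 0;0 0 0 0 0 0;0 0 0 0 0 0;0 0 0 0 0 0' .045 25
python3 - <<'E'
from h import *
T=tool(); iw=cam('wrist'); save('w_grip',iw[0])
obj('ring_wide',.018,.03,img_W=iw); print(T[:3,3])
E
```

```text
t: 4.67
tcp_pos: [0.4473, -0.167, 0.0195]
t: 5.17
tcp_pos: [0.4488, -0.1678, 0.0218]
eef_rot: [180.0, 0.1, 154.7]
ft_force: [-0.4, 0.3, 4.8]
opening: 0.059
grasp_force: 25.0
ring_wide 0.8 [253. 210.] 3809 med [ 0.4422 -0.1667  0.0219] minc [ 0.4491 -0.1679] 60.5 mm; ell [ 0.449 -0.168] [59.4 60.2]
[ 0.4488333  -0.16780009  0.02181621]
```

View pics/w_grip.png

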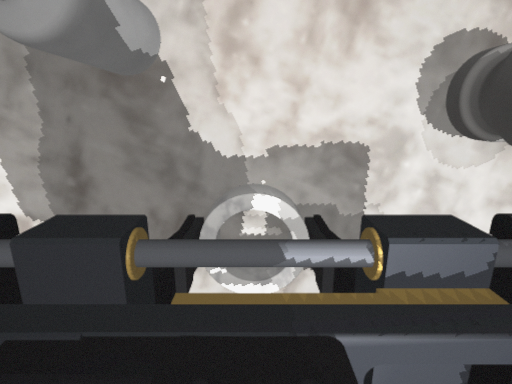

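Camera, TCP and ring agree within 0.3 mm: the ring at (253,240) is centred between the pads. Lift and carry it to the foot.

```bash
python3 -m crank '0 0 -.02 0 0 0;0 0 -.06 0 0 0;0 0 -.1 0 0 0;0 0 -.14 0 0 0;0 0 -.18 0 0 0;0 0 -.22 0 0 0;0 0 -.25 0 0 0;0 0 -.28 0 0 0' | tail -2
python3 -m crank '.014 .036 0 0 0 0;.027 .072 0 0 0 0;.041 .108 0 0 0 0;.054 .144 0 0 0 0;.068 .18 0 0 0 0;.081 .216 0 0 0 0;.095 .25 0 0 0 0' | head -2
python3 -m crank '.034 .019 0 0 0 0;.067 .038 0 0 0 0;.101 .058 0 0 0 0;.135 .077 0 0 0 0;.168 .096 0 0 0 0;.202 .115 0 0 0 0;.202 .115 0 0 0 0;.202 .115 0 0 0 0'; python3 -m crank '0 0 0 0 0 0;0 0 0 0 0 0;0 0 0 0 0 0;0 0 0 0 0 0;0 0 0 0 0 0;0 0 0 0 0 0'
python3 - <<'E'
from h import *
for i in range(2):
    iw=cam('wrist')
    obj('foot',.0505,.056,img_W=iw);obj('foot',.004,.06,img_W=iw)
    go(.3373,.2882,.30)
save('w_foot2',iw[0]);tilt()
E
```

```text
opening: 0.0593
grasp_force: 25.0
t: 6.52
tcp_pos: [0.4687, 0.1008, 0.3009]
t: 7.18
tcp_pos: [0.3342, 0.2905, 0.3007]
eef_rot: [-180.0, -0.0, 155.0]
ft_force: [0.4, -0.3, -0.2]
opening: 0.0589
grasp_force: 25.0
t: 7.68
tcp_pos: [0.3362, 0.2888, 0.301]
eef_rot: [180.0, -0.0, 154.6]
ft_force: [-0.4, 0.2, -1.4]
opening: 0.0591
grasp_force: 25.0
foot 0.64 [255. 157.] 195 med [0.3369 0.2879 0.0517] minc [0.337  0.2883] 24.2 mm; ell [0.3372 0.2882] [23.1 23.9]
foot 0.64 [255. 157.] 3852 med [0.3291 0.2939 0.0164] minc [0.3375 0.288 ] 111.9 mm; ell [0.3373 0.2883] [110.9 111. ]
tool delta [-0.0016 -0.0002  0.001 ] rows 1.0
foot 0.76 [257. 156.] 197 med [0.3367 0.2881 0.0518] minc [0.337  0.2879] 24.0 mm; ell [0.337 0.288] [23.  23.6]
foot 0.76 [257. 156.] 3806 med [0.3291 0.2939 0.0165] minc [0.3369 0.2881] 111.4 mm; ell [0.3369 0.2883] [109.  111.1]
tool delta [-0.0017 -0.0003  0.001 ] rows 1.0
fix rotvec [ 0.   -0.   -0.01]
```

View pics/w_foot2.png

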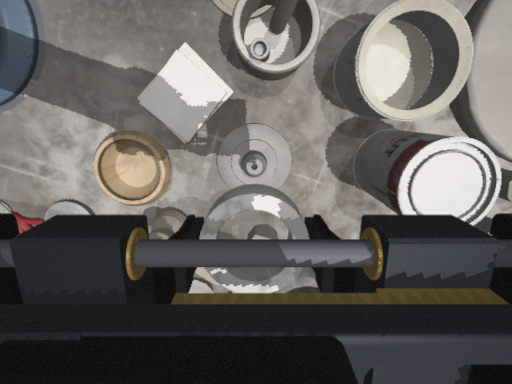

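The foot is at (254,157) and the held ring is at (256,240). Only a 1 mm correction is needed.

```bash
python3 -m crank '-.0012 0 .035 0 0 0;-.0012 0 .07 0 0 0;-.0012 0 .105 0 0 0;-.0012 0 .14 0 0 0;-.0012 0 .175 0 0 0;-.0012 0 .2 0 0 0;-.0012 0 .215 0 0 0;-.0012 0 .22 0 0 0'|head -2; python3 -m crank '0 0 0 0 0 0;0 0 0 0 0 0;0 0 0 0 0 0;0 0 .009 0 0 0;0 0 .018 0 0 0;0 0 .027 0 0 0;0 0 .035 0 0 0;0 0 .036 0 0 0'; python3 -m crank '0 0 0 0 0 0;0 0 .001 0 0 0;0 0 .003 0 0 0;0 0 .003 0 0 0'
```

```text
t: 8.65
tcp_pos: [0.3357, 0.2876, 0.0787]
t: 9.32
tcp_pos: [0.3363, 0.288, 0.0434]
eef_rot: [-179.9, -0.0, 154.7]
ft_force: [0.2, 0.0, -1.1]
opening: 0.0592
grasp_force: 25.0
t: 9.65
tcp_pos: [0.3369, 0.2887, 0.042]
eef_rot: [180.0, -0.0, 154.7]
ft_force: [-1.1, -0.3, -2.0]
opening: 0.0592
grasp_force: 25.0
```

```bash
python3 -m crank '0 0 .001 0 0 0;0 0 .001 0 0 0;0 0 .001 0 0 0'; python3 -m crank '0 0 0 0 0 0;0 0 0 0 0 0;0 0 0 0 0 0;0 0 0 0 0 0;0 0 0 0 0 0' .087; python3 -m crank '0 0 -.02 0 0 0;0 0 -.06 0 0 0;0 0 -.1 0 0 0;0 0 -.14 0 0 0;0 0 -.18 0 0 0;0 0 -.2 0 0 0;0 0 -.2 0 0 0;0 0 -.2 0 0 0'|head -2;  python3 -m crank '0 0 0 0 0 0;0 0 0 0 0 0;0 0 0 0 0 0'
python3 - <<'E'
from h import *
iw=cam('wrist'); save('w_r1',iw[0])
obj('ring_wide',.038,.05,img_W=iw);obj('foot',.0505,.056,img_W=iw);obj('foot',.003,.016,img_W=iw)
E
```

```text
t: 9.9
tcp_pos: [0.337, 0.2887, 0.0418]
eef_rot: [180.0, -0.0, 154.7]
ft_force: [-1.8, -0.7, 5.6]
opening: 0.0591
grasp_force: 25.0
t: 10.32
tcp_pos: [0.337, 0.2887, 0.041]
eef_rot: [180.0, 0.0, 154.7]
ft_force: [0.5, 0.1, 0.1]
opening: 0.0833
grasp_force: 0.0
t: 10.98
tcp_pos: [0.3373, 0.289, 0.242]
t: 11.23
tcp_pos: [0.3363, 0.2881, 0.2395]
eef_rot: [-179.8, -0.1, 154.7]
ft_force: [0.5, 0.1, 0.0]
opening: 0.0873
grasp_force: 0.0
ring_wide 0.92 [263. 183.] 998 med [0.3352 0.2891 0.0419] minc [0.337  0.2881] 60.0 mm; ell [0.3368 0.2885] [58.6 59.5]
foot 0.66 [257. 166.] 271 med [0.3366 0.2881 0.052 ] minc [0.3373 0.2883] 23.9 mm; ell [0.3372 0.2883] [22.9 23.4]
foot 0.66 [257. 166.] 2677 med [0.3282 0.2926 0.0132] minc [0.3374 0.288 ] 111.7 mm; ell [0.3373 0.288 ] [110.9 110.9]
```

View pics/w_r1.png

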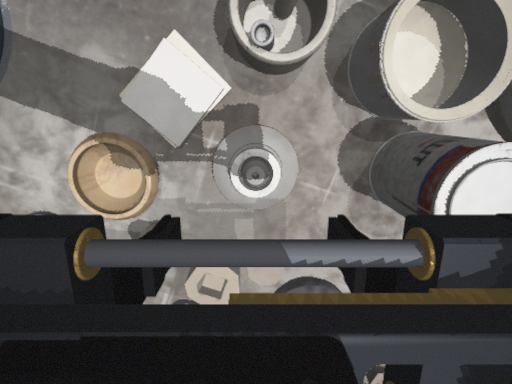

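Ring seated at (256,172): top at 42 mm and concentric. Now the vase.

```bash
python3 -m crank '-.034 -.019 0 0 0 0;-.067 -.038 0 0 0 0;-.101 -.058 0 0 0 0;-.135 -.077 0 0 0 0;-.168 -.096 0 0 0 0;-.2 -.113 0 0 0 0' | head -2;python3 -m crank '-.003 -.03 0 0 0 0;-.006 -.06 0 0 0 0;-.01 -.09 0 0 0 0;-.013 -.121 0 0 0 0;-.013 -.121 0 0 0 0;-.013 -.121 0 0 0 0;-.013 -.121 0 0 0 0;-.013 -.121 0 0 0 0'
python3 - <<'E'
from h import *
for i in range(2):
    iw=cam('wrist')
    obj('vase',.082,.09,img_W=iw);obj('vase',.057,.063,img_W=iw);obj('vase',.034,.05,img_W=iw)
go(.43,-.015,.24)
save('w_vase',iw[0])
E
```

```text
t: 11.93
tcp_pos: [0.4702, 0.0989, 0.241]
t: 12.6
tcp_pos: [0.4299, -0.0127, 0.241]
eef_rot: [180.0, 0.0, 154.8]
ft_force: [-0.7, -0.5, -0.2]
opening: 0.0868
grasp_force: 0.0
vase 0.93 [250. 178.] 220 med [ 0.4318 -0.0186  0.0836] minc [ 0.4321 -0.0186] 20.4 mm; ell [ 0.4321 -0.0186] [19.7 19.8]
vase 0.93 [250. 178.] 515 med [ 0.4263 -0.0157  0.06  ] minc [ 0.432  -0.0188] 44.3 mm; ell [ 0.4319 -0.0189] [43.3 43.9]
vase 0.93 [250. 178.] 122 med [ 0.4138 -0.0069  0.0485] minc [ 0.4321 -0.019 ] 54.2 mm; ell [ 0.432  -0.0188] [53.  53.8]
vase 0.58 [252. 178.] 221 med [ 0.432  -0.0187  0.0837] minc [ 0.4317 -0.0185] 20.8 mm; ell [ 0.4321 -0.0186] [19.4 20.1]
vase 0.58 [252. 178.] 524 med [ 0.4268 -0.0152  0.06  ] minc [ 0.4316 -0.0189] 45.1 mm; ell [ 0.432  -0.0188] [43.7 43.9]
vase 0.58 [252. 178.] 142 med [ 0.4141 -0.0088  0.0486] minc [ 0.4321 -0.019 ] 54.1 mm; ell [ 0.432  -0.0188] [53.3 53.5]
tool delta [-0.001 -0.001  0.001] rows 1.0
```

View pics/w_vase.png

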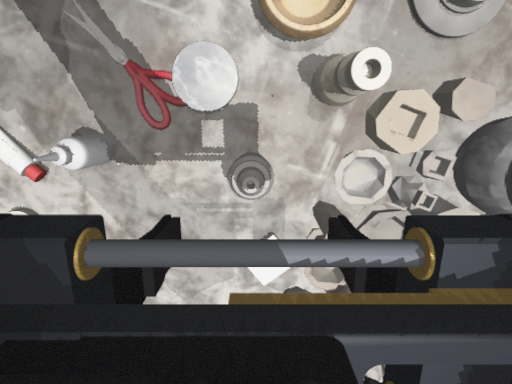

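Vase at pixel (251,178), (0.432, −0.019); fits match its drawing. Descend and grip the belly.

```bash
python3 -m crank '-.0044 -.0036 .035 0 0 0;-.0044 -.0036 .07 0 0 0;-.0044 -.0036 .105 0 0 0;-.0044 -.0036 .14 0 0 0;-.0044 -.0036 .17 0 0 0;-.0044 -.0036 .19 0 0 0;-.0044 -.0036 .2 0 0 0;-.0044 -.0036 .2 0 0 0' | head -2; python3 -m crank '0 0 0 0 0 0;0 0 0 0 0 0;0 0 0 0 0 0;0 0 0 0 0 0;0 0 0 0 0 0;0 0 0 0 0 0' .04 30
python3 - <<'E'
from h import *
for i in range(2):
    T=tool(); iw=cam('wrist')
    obj('vase',.082,.09,img_W=iw);obj('vase',.057,.063,img_W=iw); print(T[:3,3])
E
python3 -m crank '0 0 -.02 0 0 0;0 0 -.06 0 0 0;0 0 -.1 0 0 0;0 0 -.14 0 0 0;0 0 -.18 0 0 0;0 0 -.22 0 0 0;0 0 -.24 0 0 0;0 0 -.26 0 0 0' | tail -2
```

```text
t: 13.67
tcp_pos: [0.4303, -0.0191, 0.0389]
t: 14.17
tcp_pos: [0.4322, -0.019, 0.0415]
eef_rot: [180.0, 0.1, 154.7]
ft_force: [0.2, -0.1, -0.1]
opening: 0.0553
grasp_force: 0.0
vase 0.95 [255. 231.] 825 med [ 0.4271 -0.0155  0.0837] minc [ 0.4309 -0.0181] 20.3 mm; ell [ 0.4312 -0.0182] [18.9 20. ]
vase 0.95 [255. 231.] 1448 med [ 0.418  -0.011   0.0599] minc [ 0.4319 -0.0185] 44.5 mm; ell [ 0.432  -0.0186] [43.7 44.1]
[ 0.43220804 -0.01895819  0.04154573]
vase 0.71 [253. 235.] 838 med [ 0.427  -0.016   0.0837] minc [ 0.4307 -0.0183] 20.5 mm; ell [ 0.4291 -0.0178] [13.9 21.2]
vase 0.71 [253. 235.] 1450 med [ 0.4177 -0.0112  0.0599] minc [ 0.4317 -0.0188] 44.7 mm; ell [ 0.432  -0.0189] [43.3 44.6]
[ 0.43224303 -0.0188669   0.04149203]
opening: 0.0526
grasp_force: 30.0
```

Run:
```python
from h import *
T=tool(); iw=cam('wrist'); r=viewer.trace('wrist','vase'); print([x['score'] for x in r][:2], T[:3,3]); save('w_v2',iw[0])
if r:
    p=iw[1][r[0]['mask']]; p=p[np.isfinite(p[:,0])]; q=(p-T[:3,3])@T[:3,:3]
    print(np.histogram(q[:,2],bins=np.arange(-.06,.05,.004))); 
    for a,b in((-.046,-.040),(-.022,-.016)):
        k=q[(q[:,2]>a)&(q[:,2]<b)]; print(len(k),np.median(k,0),cv2.minEnclosingCircle((k[:,:2]*1e4).astype(np.float32)) if len(k)>5 else '')
```

```text
[0.85] [ 0.43158163 -0.01919928  0.3027051 ]
(array([   0,    0,    0,    3,  890,  403,  296,   94,    7,  118, 1330,
        569,  807,  379,  180,  158,   40,    0,    0,    0,    0,   18,
        359,   92,   74,    8,    0]), array([-6.00000000e-02, -5.60000000e-02, -5.20000000e-02, -4.80000000e-02,
       -4.40000000e-02, -4.00000000e-02, -3.60000000e-02, -3.20000000e-02,
       -2.80000000e-02, -2.40000000e-02, -2.00000000e-02, -1.60000000e-02,
       -1.20000000e-02, -8.00000000e-03, -4.00000000e-03,  5.55111512e-17,
        4.00000000e-03,  8.00000000e-03,  1.20000000e-02,  1.60000000e-02,
        2.00000000e-02,  2.40000000e-02,  2.80000000e-02,  3.20000000e-02,
        3.60000000e-02,  4.00000000e-02,  4.40000000e-02,  4.80000000e-02]))
893 [ 5.35025017e-03  4.09205817e-05 -4.20935012e-02] ((13.317368507385254, -1.1706008911132812), 105.22879028320312)
1402 [ 0.01563713 -0.00039564 -0.01845075] ((4.516927242279053, -4.8324408531188965), 221.0122833251953)
```

View pics/w_v2.png

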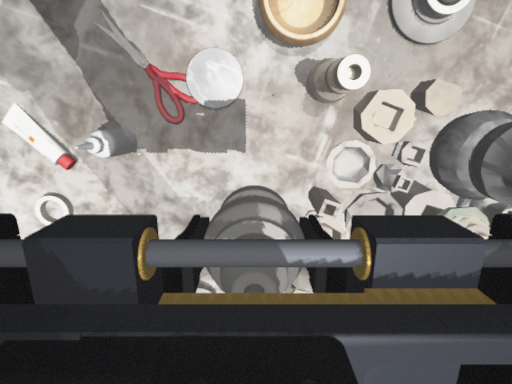

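The vase is held square at (255,240), its base 41.7 mm below the TCP. Carry it to the foot.

```bash
python3 -m crank '.004 .031 0 0 0 0;.009 .062 0 0 0 0;.013 .093 0 0 0 0;.0174 .1246 0 0 0 0' | head -2
python3 -m crank '.034 .019 0 0 0 0;.067 .038 0 0 0 0;.101 .058 0 0 0 0;.135 .077 0 0 0 0;.168 .096 0 0 0 0;.2 .113 0 0 0 0;.2 .113 0 0 0 0;.2 .113 0 0 0 0'|head -2; python3 -m crank '0 0 0 0 0 0;0 0 0 0 0 0;0 0 0 0 0 0;0 0 0 0 0 0;0 0 0 0 0 0;0 0 0 0 0 0'
python3 - <<'E'
from h import *
for i in range(2):
    iw=cam('wrist')
    obj('foot',.0505,.056,img_W=iw);obj('ring_wide',.039,.045,img_W=iw)
    go(.3371,.2882,.0837)
E
```

```text
t: 15.57
tcp_pos: [0.4684, 0.1017, 0.2985]
t: 16.23
tcp_pos: [0.3348, 0.2894, 0.2986]
t: 16.73
tcp_pos: [0.3372, 0.2883, 0.3011]
eef_rot: [180.0, -0.0, 154.6]
ft_force: [0.4, 0.2, -3.0]
opening: 0.0528
grasp_force: 30.0
foot 0.75 [257. 155.] 195 med [0.3369 0.288  0.0518] minc [0.3371 0.2882] 23.9 mm; ell [0.337 0.288] [22.6 23.4]
ring_wide 0.69 [264. 172.] 698 med [0.3361 0.2892 0.0419] minc [0.3369 0.2883] 59.6 mm; ell [0.3369 0.2884] [57.3 59.6]
tool delta [-2.000e-04 -4.000e-04  2.174e-01] rows 6.0
foot 0.8 [255. 155.] 189 med [0.3369 0.2883 0.0519] minc [0.3367 0.2879] 24.3 mm; ell [0.3375 0.2882] [22.  23.9]
ring_wide 0.97 [248. 173.] 742 med [0.3371 0.2878 0.0419] minc [0.337  0.2883] 60.0 mm; ell [0.3369 0.2882] [58.8 59.7]
tool delta [-0.0004 -0.0004  0.2174] rows 6.0
```

```bash
python3 -m crank '-.0006 0 .035 0 0 0;-.0006 0 .07 0 0 0;-.0006 0 .105 0 0 0;-.0006 0 .14 0 0 0;-.0006 0 .17 0 0 0;-.0006 0 .19 0 0 0;-.0006 0 .197 0 0 0;-.0006 0 .197 0 0 0'|head -2; python3 -m crank '0 0 0 0 0 0;0 0 0 0 0 0;0 0 .004 0 0 0;0 0 .009 0 0 0;0 0 .013 0 0 0;0 0 .017 0 0 0;0 0 .019 0 0 0;0 0 .019 0 0 0';python3 -m crank '0 0 .001 0 0 0;0 0 .0015 0 0 0;0 0 .0015 0 0 0'
```

```text
t: 17.7
tcp_pos: [0.3368, 0.2878, 0.1027]
t: 18.37
tcp_pos: [0.3372, 0.2881, 0.0845]
eef_rot: [-179.9, -0.0, 154.7]
ft_force: [0.2, -0.1, -3.4]
opening: 0.0529
grasp_force: 30.0
t: 18.62
tcp_pos: [0.3376, 0.2885, 0.0836]
eef_rot: [180.0, 0.0, 154.7]
ft_force: [-0.0, 0.6, -2.6]
opening: 0.0529
grasp_force: 30.0
```

```bash
python3 -m crank '0 0 .001 0 0 0;0 0 .001 0 0 0;0 0 .001 0 0 0'; python3 -m crank '0 0 0 0 0 0;0 0 0 0 0 0;0 0 0 0 0 0;0 0 0 0 0 0;0 0 0 0 0 0' .087|tail -2; python3 -m crank '0 0 -.02 0 0 0;0 0 -.06 0 0 0;0 0 -.1 0 0 0;0 0 -.14 0 0 0;0 0 -.18 0 0 0;0 0 -.2 0 0 0;0 0 -.2 0 0 0;0 0 -.2 0 0 0'|head -2;  python3 -m crank '0 0 0 0 0 0;0 0 0 0 0 0;0 0 0 0 0 0'|head -2
python3 - <<'E'
from h import *
for i in range(2):
    iw=cam('wrist')
    obj('vase',.124,.132,img_W=iw);obj('vase',.098,.106,img_W=iw);obj('foot',.003,.016,img_W=iw)
save('w_v3',iw[0]); print(tool()[:3,3])
E
```

```text
t: 18.87
tcp_pos: [0.3376, 0.2886, 0.0834]
eef_rot: [180.0, 0.0, 154.7]
ft_force: [-1.4, -2.5, 5.6]
opening: 0.0525
grasp_force: 30.0
opening: 0.0786
grasp_force: 0.0
t: 19.95
tcp_pos: [0.3378, 0.2887, 0.2835]
t: 20.2
tcp_pos: [0.3369, 0.2878, 0.281]
vase 0.96 [253. 177.] 226 med [0.3367 0.2884 0.1257] minc [0.337  0.2881] 20.6 mm; ell [0.3373 0.2882] [19.3 20.6]
vase 0.96 [253. 177.] 558 med [0.3317 0.2912 0.102 ] minc [0.3372 0.2882] 45.0 mm; ell [0.337  0.2884] [43.7 44.2]
foot 0.75 [258. 141.] 2024 med [0.3217 0.2976 0.0128] minc [0.3373 0.2881] 111.7 mm; ell [0.3372 0.2882] [110.8 111.2]
vase 0.72 [254. 176.] 225 med [0.3369 0.2888 0.1256] minc [0.3369 0.2885] 20.6 mm; ell [0.3373 0.2884] [19.4 19.8]
vase 0.72 [254. 176.] 559 med [0.332  0.291  0.1019] minc [0.3372 0.2886] 45.1 mm; ell [0.3372 0.2884] [44.  44.2]
foot 0.69 [252. 142.] 1944 med [0.3231 0.2985 0.0127] minc [0.3372 0.2881] 111.5 mm; ell [0.3373 0.2883] [110.1 110.7]
[0.33746782 0.28839968 0.2824262 ]
```

View pics/w_v3.png

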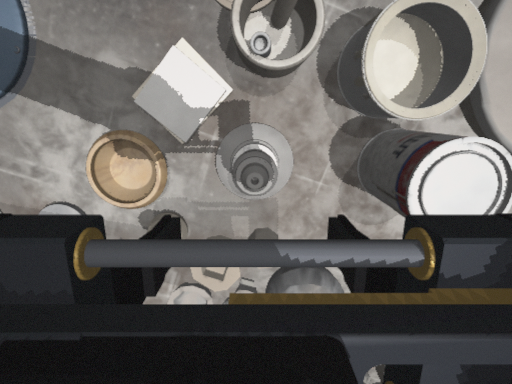

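Vase seated at (254,177), top at 102 mm, on axis. Fetch the small ring.

```bash
python3 -m crank '-.034 -.019 0 0 0 0;-.067 -.038 0 0 0 0;-.101 -.058 0 0 0 0;-.135 -.077 0 0 0 0;-.168 -.096 0 0 0 0;-.2 -.113 0 0 0 0' | head -2;python3 -m crank '-.013 -.033 0 0 0 0;-.025 -.067 0 0 0 0;-.038 -.1 0 0 0 0;-.051 -.134 0 0 0 0;-.064 -.168 0 0 0 0;-.076 -.201 0 0 0 0;-.089 -.2345 0 0 0 0'|head -2; python3 -m crank '-.0015 -.04 .01 0 0 0;-.003 -.08 .02 0 0 0;-.0045 -.12 .03 0 0 0;-.006 -.16 .04 0 0 0;-.0076 -.199 .043 0 0 0;-.0076 -.199 .043 0 0 0;-.0076 -.199 .043 0 0 0;-.0076 -.199 .043 0 0 0'|head -3;python3 -m crank '0 0 0 0 0 0;0 0 0 0 0 0;0 0 0 0 0 0'
python3 - <<'E'
from h import *
for i in range(2):
    iw=cam('wrist')
    obj('ring_small',.011,.02,img_W=iw)
    go(.372,-.335,.02)
print(sensors.state()['qpos']);tilt()
save('w_rs',iw[0])
E
```

```text
t: 21.1
tcp_pos: [0.4708, 0.0987, 0.2828]
t: 21.68
tcp_pos: [0.4497, -0.1509, 0.2828]
t: 22.35
tcp_pos: [0.3723, -0.3319, 0.2394]
eef_rot: [180.0, -0.0, 154.7]
t: 22.6
tcp_pos: [0.3728, -0.3313, 0.2396]
eef_rot: [180.0, 0.0, 154.8]
ft_force: [0.0, 0.4, -0.1]
opening: 0.0867
grasp_force: 0.0
ring_small 0.82 [251. 179.] 646 med [ 0.3678 -0.3376  0.0139] minc [ 0.3688 -0.3382] 52.2 mm; ell [ 0.3686 -0.338 ] [50.6 51.6]
tool delta [-0.0009 -0.0033  0.2196] rows 6.0
ring_small 0.98 [246. 181.] 654 med [ 0.3688 -0.3374  0.0139] minc [ 0.3689 -0.338 ] 52.0 mm; ell [ 0.3689 -0.3379] [51.3 51.7]
tool delta [-0.001  -0.0029  0.2196] rows 6.0
[  5.14742332  11.28373595  36.94244925 112.94079921  -7.96777994
  58.24355965 110.51007461]
fix rotvec [0.01 0.01 0.04]
```

View pics/w_rs.png

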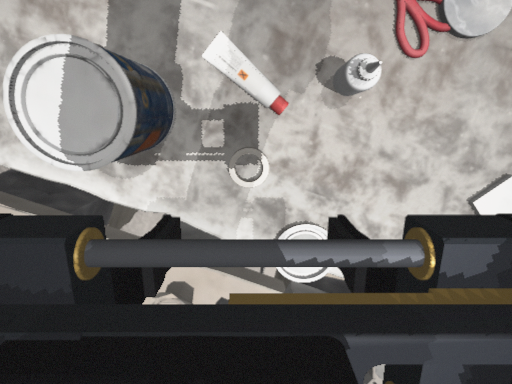

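Run:
```python
from h import *
T=tool(); c=np.array([.3688,-.338,0])
for cm in('wrist','scene'):
    img,W,M=cam(cm); p=W.reshape(-1,3); p=p[np.isfinite(p[:,0])]; q=(p-c)@T[:3,:3]; q[:,2]=p[:,2]
    k=q[(q[:,2]>.06)&(q[:,2]<.16)&(np.hypot(q[:,0],q[:,1])<.3)&(q[:,1]<-.03)&(q[:,0]<.1)]
    print(cm,len(k),np.percentile(k,[1,50,99],axis=0).round(3).tolist())
    print(cv2.minEnclosingCircle((k[:,:2]*1e3).astype(np.float32)), np.hypot(k[:,0],k[:,1]).min(), k[k[:,1].argmax()])
    f=q[(q[:,2]>.012)&(abs(q[:,0])<.09)&(abs(q[:,1])<.12)&(q[:,2]<.2)&(np.hypot(q[:,0],q[:,1])>.032)]; 
    for a in range(-90,90,30):
        print(a,[round(float(f[(f[:,0]>a/1e3)&(f[:,0]<a/1e3+.03)&(f[:,1]>b/1e3)&(f[:,1]<b/1e3+.03),2].max(initial=0)),3) for b in range(-120,120,30)])
```

```text
wrist 12537 [[0.022, -0.199, 0.067], [0.067, -0.142, 0.125], [0.099, -0.093, 0.131]]
((74.64085388183594, -147.6664276123047), 56.30678176879883) 0.10941724757060574 [ 0.06825832 -0.09172265  0.13086159]
-90 [0.0, 0.0, 0.0, 0.0, 0.0, 0.0, 0.0, 0.0]
-60 [0.0, 0.0, 0.0, 0.0, 0.0, 0.0, 0.0, 0.0]
-30 [0.0, 0.0, 0.0, 0.0, 0.0, 0.0, 0.0, 0.0]
0 [0.131, 0.0, 0.0, 0.0, 0.0, 0.0, 0.0, 0.0]
30 [0.132, 0.0, 0.0, 0.0, 0.0, 0.0, 0.0, 0.0]
60 [0.132, 0.0, 0.0, 0.0, 0.027, 0.028, 0.0, 0.037]
scene 2174 [[0.021, -0.164, 0.123], [0.062, -0.132, 0.126], [0.099, -0.093, 0.132]]
((61.782596588134766, -131.895263671875), 51.359771728515625) 0.10804843903348414 [ 0.07733447 -0.08964392  0.12857068]
-90 [0.0, 0.0, 0.0, 0.0, 0.0, 0.012, 0.013, 0.012]
-60 [0.0, 0.0, 0.0, 0.0, 0.0, 0.0, 0.0, 0.0]
-30 [0.0, 0.0, 0.0, 0.0, 0.0, 0.0, 0.0, 0.0]
0 [0.133, 0.0, 0.0, 0.0, 0.0, 0.0, 0.0, 0.0]
30 [0.133, 0.0, 0.0, 0.0, 0.0, 0.0, 0.0, 0.0]
60 [0.132, 0.129, 0.0, 0.0, 0.029, 0.029, 0.0, 0.0]
```

The image's up direction is tool +x, and the paint can at (90,100) is close on the left. I turn the hand 14° away from it while descending onto the ring at (249,167).

```bash
python3 -m crank '.0006 -.0072 .03 0 0 -5;.0006 -.0072 .06 0 0 -10;.0006 -.0072 .09 0 0 -14;.0006 -.0072 .125 0 0 -14;.0006 -.0072 .16 0 0 -14;.0006 -.0072 .19 0 0 -14;.0006 -.0072 .21 0 0 -14;.0006 -.0072 .2195 0 0 -14' | head -2; python3 -m crank '0 0 0 0 0 0;0 0 0 0 0 0;0 0 0 0 0 0;0 0 0 0 0 0;0 0 0 0 0 0;0 0 0 0 0 0;0 0 0 0 0 0;0 0 0 0 0 0' .035 25
python3 - <<'E'
from h import *
for i in range(2):
    T=tool(); iw=cam('wrist'); obj('ring_small',.011,.02,img_W=iw); print(T[:3,3])
print(sensors.state()['grasp_force'])
E
```

```text
t: 23.57
tcp_pos: [0.367, -0.3375, 0.0173]
t: 24.23
tcp_pos: [0.3687, -0.3387, 0.0204]
eef_rot: [180.0, 0.0, 168.7]
ft_force: [-0.6, 0.9, 3.1]
opening: 0.0504
grasp_force: 25.0
ring_small 0.96 [249. 208.] 2315 med [ 0.3573 -0.3386  0.014 ] minc [ 0.3689 -0.3387] 52.3 mm; ell [ 0.3688 -0.3387] [50.5 52.3]
[ 0.36866592 -0.3386507   0.02041575]
ring_small 0.91 [257. 211.] 2342 med [ 0.3575 -0.3384  0.0139] minc [ 0.3691 -0.3383] 52.8 mm; ell [ 0.3689 -0.3385] [51.2 52.2]
[ 0.36864461 -0.33863628  0.02036442]
25.00089190376457
```

```bash
python3 -m crank '0 0 -.02 0 0 0;0 0 -.06 0 0 0;0 0 -.1 0 0 0;0 0 -.14 0 0 0;0 0 -.18 0 0 0;0 0 -.22 0 0 5;0 0 -.25 0 0 10;0 0 -.28 0 0 14' | tail -2
python3 -m crank '.0014 .04 0 0 0 0;.003 .08 0 0 0 0;.0043 .12 0 0 0 0;.0057 .16 0 0 0 0;.0071 .2053 0 0 0 0;.0071 .2053 0 0 0 0'|head -2
python3 -m crank '.013 .033 0 0 0 0;.025 .067 0 0 0 0;.038 .1 0 0 0 0;.051 .134 0 0 0 0;.064 .168 0 0 0 0;.076 .201 0 0 0 0;.089 .2345 0 0 0 0'|head -2
python3 -m crank '.034 .019 0 0 0 0;.067 .038 0 0 0 0;.101 .058 0 0 0 0;.135 .077 0 0 0 0;.168 .096 0 0 0 0;.2 .113 0 0 0 0;.2 .113 0 0 0 0;.2 .113 0 0 0 0'|head -2; python3 -m crank '0 0 0 0 0 0;0 0 0 0 0 0;0 0 0 0 0 0;0 0 0 0 0 0;0 0 0 0 0 0;0 0 0 0 0 0'
python3 - <<'E'
from h import *
for i in range(2):
    iw=cam('wrist'); obj('vase',.124,.132,img_W=iw);obj('vase',.098,.106,img_W=iw)
    go(.3372,.2884,.1224)
tilt(); save('w_rs2',iw[0])
E
```

```text
opening: 0.0506
grasp_force: 25.0
t: 25.6
tcp_pos: [0.4523, -0.1417, 0.2992]
t: 26.18
tcp_pos: [0.469, 0.1011, 0.2995]
t: 26.85
tcp_pos: [0.3357, 0.2886, 0.2994]
t: 27.35
tcp_pos: [0.3373, 0.2872, 0.3]
eef_rot: [180.0, -0.0, 154.6]
ft_force: [-0.6, -0.7, -0.9]
opening: 0.0507
grasp_force: 25.0
vase 0.69 [254. 172.] 202 med [0.3371 0.2885 0.1257] minc [0.3371 0.2884] 20.7 mm; ell [0.3372 0.2883] [19.4 20.6]
vase 0.69 [254. 172.] 511 med [0.3322 0.2902 0.1019] minc [0.337  0.2881] 44.9 mm; ell [0.337  0.2882] [43.9 44.2]
tool delta [0.0003 0.0008 0.1777] rows 5.0
vase 0.74 [255. 172.] 200 med [0.3371 0.2884 0.1259] minc [0.3372 0.2883] 20.3 mm; ell [0.3373 0.2884] [19.3 19.8]
vase 0.74 [255. 172.] 510 med [0.3324 0.2908 0.1019] minc [0.3366 0.2884] 45.1 mm; ell [0.3369 0.2884] [43.5 44.4]
tool delta [1.000e-04 7.000e-04 1.777e-01] rows 5.0
fix rotvec [ 0.01 -0.   -0.01]
```

View pics/w_rs2.png

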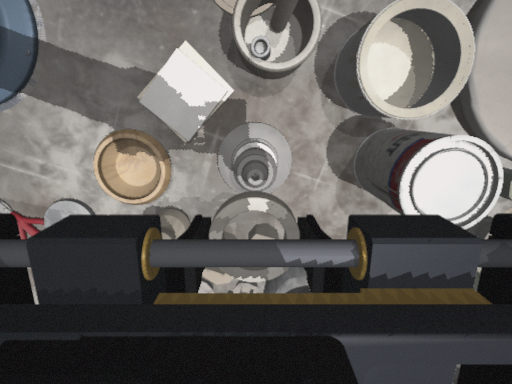

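The small ring is held at (255,235), with the vase tip at (255,175). Lower it with a 0.7 mm correction in y.

```bash
python3 -m crank '.0002 .0006 .035 0 0 0;.0002 .0006 .07 0 0 0;.0002 .0006 .1 0 0 0;.0002 .0006 .125 0 0 0;.0002 .0006 .14 0 0 0;.0002 .0006 .145 0 0 0;.0002 .0006 .145 0 0 0;.0002 .0006 .145 0 0 0'|head -2; python3 -m crank '0 0 .006 0 0 0;0 0 .012 0 0 0;0 0 .018 0 0 0;0 0 .024 0 0 0;0 0 .029 0 0 0;0 0 .0315 0 0 0;0 0 .0315 0 0 0;0 0 .0315 0 0 0';python3 -m crank '0 0 .001 0 0 0;0 0 .002 0 0 0;0 0 .002 0 0 0'
```

```text
t: 28.32
tcp_pos: [0.3375, 0.2888, 0.1557]
t: 28.98
tcp_pos: [0.3371, 0.2883, 0.1234]
eef_rot: [-180.0, -0.0, 154.7]
ft_force: [-0.6, -0.3, -0.2]
opening: 0.0509
grasp_force: 25.0
t: 29.23
tcp_pos: [0.3374, 0.2885, 0.1222]
eef_rot: [180.0, 0.0, 154.7]
ft_force: [-0.4, -0.5, 4.0]
opening: 0.0505
grasp_force: 25.0
```

```bash
python3 -m crank '0 0 0 0 0 0;0 0 0 0 0 0;0 0 0 0 0 0;0 0 0 0 0 0;0 0 0 0 0 0' .087|tail -2; python3 -m crank '0 0 -.02 0 0 0;0 0 -.06 0 0 0;0 0 -.1 0 0 0;0 0 -.14 0 0 0;0 0 -.16 0 0 0;0 0 -.18 0 0 0;0 0 -.18 0 0 0;0 0 -.18 0 0 0'|head -2;  python3 -m crank '0 0 0 0 0 0;0 0 0 0 0 0;0 0 0 0 0 0'|head -2
python3 - <<'E'
from h import *
for i in range(2):
    iw=cam('wrist'); obj('ring_small',.112,.12,img_W=iw);obj('vase',.124,.132,img_W=iw)
print(tool()[:3,3])
E
```

```text
opening: 0.0763
grasp_force: 0.0
t: 30.32
tcp_pos: [0.3373, 0.2885, 0.3023]
t: 30.57
tcp_pos: [0.3366, 0.2878, 0.3002]
ring_small 0.76 [256. 188.] 808 med [0.3374 0.2887 0.1158] minc [0.3372 0.2881] 51.9 mm; ell [0.3371 0.2882] [51.  51.4]
vase 0.64 [255. 176.] 201 med [0.3371 0.2885 0.1256] minc [0.3371 0.2884] 20.4 mm; ell [0.337  0.2884] [19.4 20.1]
ring_small 0.66 [253. 188.] 780 med [0.3366 0.2891 0.1159] minc [0.3373 0.2881] 51.9 mm; ell [0.3372 0.2884] [50.2 51.5]
vase 0.87 [254. 177.] 203 med [0.3371 0.2886 0.1257] minc [0.3369 0.2887] 20.5 mm; ell [0.3372 0.2885] [19.2 20. ]
[0.33704561 0.28820229 0.30127505]
```

Small ring seated, top at 116 mm and on axis. Now the cup.

```bash
python3 -m crank '-.034 -.019 0 0 0 0;-.067 -.038 0 0 0 0;-.101 -.058 0 0 0 0;-.135 -.077 0 0 0 0;-.168 -.096 0 0 0 0;-.2 -.113 0 0 0 0' | head -2;python3 -m crank '-.03 -.025 0 0 0 0;-.06 -.05 0 0 0 0;-.09 -.075 0 0 0 0;-.12 -.1 0 0 0 0;-.15 -.125 0 0 0 0;-.18 -.15 0 0 0 0;-.21 -.175 0 0 0 0;-.235 -.195 0 0 0 0'|head -2; python3 -m crank '-.025 -.021 .02 0 0 0;-.025 -.021 .04 0 0 0;-.025 -.021 .06 0 0 0;-.025 -.021 .06 0 0 0;-.025 -.021 .06 0 0 0;-.025 -.021 .06 0 0 0'
python3 - <<'E'
from h import *
for i in range(2):
    iw=cam('wrist'); obj('cup',.048,.056,img_W=iw); obj('cup',.017,.023,img_W=iw)
    go(.613,-.207,.041)
save('w_cup',iw[0]); T=tool(); q=(iw[1]-np.array([.613,-.207,0]))@T[:3,:3]; z=iw[1][...,2]
for a in range(-60,60,30): print(a,[round(float(z[(q[...,0]>a/1e3)&(q[...,0]<a/1e3+.03)&(q[...,1]>b/1e3)&(q[...,1]<b/1e3+.03)&(z<.15)].max(initial=-1)),3) for b in range(-120,120,30)])
E
```

```text
t: 31.37
tcp_pos: [0.4703, 0.0985, 0.3017]
t: 32.03
tcp_pos: [0.5992, -0.1793, 0.3014]
t: 32.53
tcp_pos: [0.6129, -0.2056, 0.2426]
eef_rot: [180.0, 0.1, 154.7]
ft_force: [0.5, 0.3, 0.7]
opening: 0.087
grasp_force: 0.0
cup none
cup none
tool delta [-0.     -0.0014  0.2022] rows 5.0
cup 0.83 [252. 167.] 361 med [ 0.6122 -0.2069  0.0508] minc [ 0.6126 -0.2073] 34.1 mm; ell [ 0.6124 -0.2071] [33.2 33.8]
cup 0.83 [252. 167.] 1220 med [ 0.6065 -0.2048  0.0204] minc [ 0.6124 -0.2072] 65.5 mm; ell [ 0.6123 -0.2074] [64.5 64.8]
tool delta [-0.0006 -0.0011  0.2015] rows 5.0
-60 [-1.0, -1.0, -1.0, 0.021, 0.021, 0.003, 0.002, 0.002]
-30 [-1.0, 0.001, 0.021, 0.053, 0.053, 0.021, 0.002, 0.055]
0 [0.011, 0.002, 0.022, 0.053, 0.053, 0.021, 0.003, 0.054]
30 [0.011, 0.003, 0.002, 0.021, 0.022, 0.003, 0.002, 0.044]
```

View pics/w_cup.png

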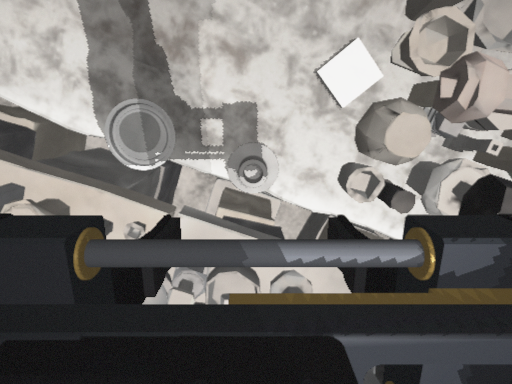

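Cup at pixel (251,168), its pan and cup fits matching the drawing; neighbours are below the hand's body height.

```bash
python3 -m crank '0 -.0018 .035 0 0 0;0 -.0018 .07 0 0 0;0 -.0018 .105 0 0 0;0 -.0018 .14 0 0 0;0 -.0018 .17 0 0 0;0 -.0018 .185 0 0 0;0 -.0018 .195 0 0 0;0 -.0018 .2 0 0 0' .065| head -2; python3 -m crank '0 0 0 0 0 0;0 0 0 0 0 0;0 0 0 0 0 0;0 0 0 0 0 0;0 0 0 0 0 0;0 0 0 0 0 0;0 0 0 0 0 0;0 0 0 0 0 0' .02 30
python3 - <<'E'
from h import *
for i in range(2):
    T=tool(); iw=cam('wrist'); obj('cup',.017,.023,img_W=iw);obj('cup',.048,.056,img_W=iw); print(T[:3,3])
print(sensors.state()['grasp_force'],sensors.state()['opening'])
E
```

```text
t: 33.5
tcp_pos: [0.6111, -0.2072, 0.0404]
t: 34.17
tcp_pos: [0.6121, -0.2072, 0.0423]
eef_rot: [180.0, 0.1, 154.7]
ft_force: [-0.1, 0.7, 4.8]
opening: 0.0334
grasp_force: 30.0
cup 0.6 [255. 211.] 2572 med [ 0.5923 -0.1962  0.0205] minc [ 0.6122 -0.2075] 65.7 mm; ell [ 0.6122 -0.2073] [64.8 65.3]
cup 0.6 [255. 211.] 1146 med [ 0.6076 -0.2067  0.0508] minc [ 0.6121 -0.2074] 34.4 mm; ell [ 0.6122 -0.2073] [33.3 34.1]
[ 0.61206597 -0.20723289  0.04227939]
cup 0.74 [254. 212.] 2653 med [ 0.5922 -0.1968  0.0205] minc [ 0.6118 -0.2076] 65.8 mm; ell [ 0.6119 -0.2074] [64.5 65.4]
cup 0.74 [254. 212.] 1197 med [ 0.6086 -0.2072  0.0508] minc [ 0.6123 -0.2075] 34.4 mm; ell [ 0.6122 -0.2075] [33.4 34.2]
[ 0.61205573 -0.2073124   0.04231382]
30.000026528723538 0.03339528343614386
```

```bash
python3 -m crank '0 0 -.02 0 0 0;0 0 -.06 0 0 0;0 0 -.1 0 0 0;0 0 -.14 0 0 0;0 0 -.18 0 0 0;0 0 -.22 0 0 0;0 0 -.25 0 0 0;0 0 -.28 0 0 0' | tail -2
python3 -m crank '.03 .025 0 0 0 0;.06 .05 0 0 0 0;.09 .075 0 0 0 0;.12 .1 0 0 0 0;.15 .125 0 0 0 0;.18 .15 0 0 0 0;.21 .175 0 0 0 0;.235 .197 0 0 0 0'|head -2
python3 -m crank '.0246 .02 0 0 0 0;.057 .039 0 0 0 0;.09 .058 0 0 0 0;.124 .077 0 0 0 0;.158 .096 0 0 0 0;.191 .115 0 0 0 0;.2246 .133 0 0 0 0;.2246 .133 0 0 0 0'|head -2; python3 -m crank '0 0 0 0 0 0;0 0 0 0 0 0;0 0 0 0 0 0;0 0 0 0 0 0;0 0 0 0 0 0;0 0 0 0 0 0;0 0 0 0 0 0'
python3 - <<'E'
from h import *
for i in range(2):
    iw=cam('wrist'); obj('vase',.124,.132,img_W=iw);obj('ring_small',.112,.12,img_W=iw)
    go(.3372,.2884,.1583)
tilt(); save('w_c2',iw[0])
T=tool(); r=viewer.trace('wrist','cup')
if r:
    q=(iw[1][r[0]['mask']]-T[:3,3])@T[:3,:3]
    for a,b in((-.012,-.006),(.018,.025)):
        k=q[(q[:,2]>a)&(q[:,2]<b)]; print(r[0]['score'],len(k),np.median(k[:,2]),cv2.minEnclosingCircle((k[:,:2]*1e4).astype(np.float32)))
E
```

```text
opening: 0.0333
grasp_force: 30.0
t: 35.8
tcp_pos: [0.481, 0.0732, 0.3206]
t: 36.47
tcp_pos: [0.3313, 0.2933, 0.3207]
t: 37.05
tcp_pos: [0.3374, 0.287, 0.3215]
eef_rot: [180.0, -0.0, 154.6]
ft_force: [0.1, 0.3, -2.0]
opening: 0.0332
grasp_force: 30.0
vase 0.77 [254. 164.] 157 med [0.3355 0.2897 0.1256] minc [0.337  0.2888] 20.9 mm; ell [0.3366 0.2888] [18.8 19.8]
ring_small 0.61 [261. 158.] 492 med [0.3259 0.2982 0.1158] minc [0.3372 0.2884] 51.8 mm; ell [0.3364 0.2883] [49.7 51. ]
tool delta [0.0005 0.001  0.1633] rows 4.0
vase 0.84 [254. 172.] 148 med [0.3353 0.2897 0.1257] minc [0.3372 0.2885] 19.8 mm; ell [0.3369 0.2888] [17.9 19.6]
ring_small 0.62 [254. 156.] 457 med [0.3253 0.2993 0.1158] minc [0.3367 0.2884] 50.9 mm; ell [0.3365 0.2886] [49.6 50. ]
tool delta [0.0004 0.0009 0.1633] rows 4.0
fix rotvec [ 0.01 -0.   -0.01]
0.9 1156 -0.008550592836741908 ((-3.5672504901885986, -1.2301743030548096), 171.07546997070312)
0.9 2755 0.02170674567325124 ((-7.73816442489624, 0.20815861225128174), 332.74591064453125)
```

View pics/w_c2.png

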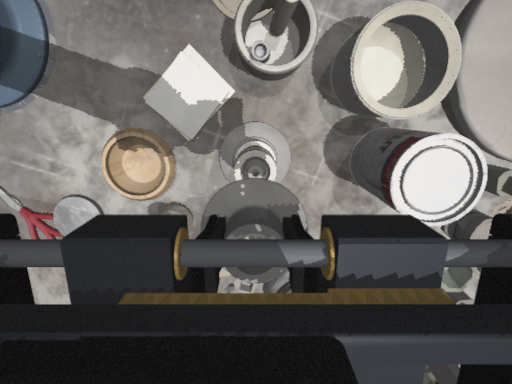

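Cup held level at (253,225), stack at (254,172). Lower with a 1 mm correction.

```bash
python3 -m crank '.0009 .0009 .035 0 0 0;.0009 .0009 .07 0 0 0;.0009 .0009 .1 0 0 0;.0009 .0009 .125 0 0 0;.0009 .0009 .138 0 0 0;.0009 .0009 .143 0 0 0;.0009 .0009 .143 0 0 0;.0009 .0009 .143 0 0 0'|head -2; python3 -m crank '0 0 .003 0 0 0;0 0 .007 0 0 0;0 0 .011 0 0 0;0 0 .015 0 0 0;0 0 .018 0 0 0;0 0 .0195 0 0 0;0 0 .0195 0 0 0;0 0 .0195 0 0 0';python3 -m crank '0 0 .001 0 0 0;0 0 .0015 0 0 0;0 0 .0015 0 0 0'
```

```text
t: 38.07
tcp_pos: [0.3372, 0.2891, 0.1793]
t: 38.73
tcp_pos: [0.3367, 0.2886, 0.159]
eef_rot: [-180.0, -0.0, 154.7]
ft_force: [-0.7, -0.1, -2.5]
opening: 0.0337
grasp_force: 30.0
t: 38.98
tcp_pos: [0.337, 0.2889, 0.1581]
eef_rot: [179.9, 0.0, 154.7]
ft_force: [-0.4, -1.1, 2.0]
opening: 0.0329
grasp_force: 30.0
```

```bash
python3 -m crank '0 0 .0005 0 0 0;0 0 .0005 0 0 0;0 0 .0005 0 0 0'|tail -3;python3 -m crank '0 0 0 0 0 0;0 0 0 0 0 0;0 0 0 0 0 0;0 0 0 0 0 0;0 0 0 0 0 0;0 0 0 0 0 0' .087|tail -2; python3 -m crank '0 0 -.02 0 0 0;0 0 -.06 0 0 0;0 0 -.1 0 0 0;0 0 -.13 0 0 0;0 0 -.16 0 0 0;0 0 -.16 0 0 0;0 0 -.16 0 0 0;0 0 -.16 0 0 0'|head -2;  python3 -m crank '0 0 0 0 0 0;0 0 0 0 0 0;0 0 0 0 0 0'|head -2
python3 - <<'E'
from h import *
for i in range(2):
    iw=cam('wrist'); obj('cup',.164,.172,img_W=iw);obj('cup',.132,.14,img_W=iw);obj('foot',.003,.016,img_W=iw)
img,W,M=cam('scene'); 
for n in('stone_neck','glue_bottle'): obj(n,.08,.12,'scene',(img,W,M))
cv2.imwrite('pics/fin.png',np.hstack([iw[0][60:260,130:380],cv2.resize(img[70:250,100:300],(222,200))])[...,::-1])
E
```

```text
ft_force: [-1.5, -1.1, 6.6]
opening: 0.0332
grasp_force: 30.0
opening: 0.0653
grasp_force: 0.0
t: 40.4
tcp_pos: [0.3363, 0.2882, 0.3163]
t: 40.65
tcp_pos: [0.3363, 0.2882, 0.3159]
cup 0.86 [255. 174.] 462 med [0.3368 0.2884 0.1667] minc [0.337  0.2884] 34.1 mm; ell [0.337  0.2883] [33.5 33.8]
cup 0.86 [255. 174.] 1613 med [0.33   0.2925 0.1364] minc [0.337  0.2881] 66.0 mm; ell [0.3371 0.2882] [65.3 65.6]
foot 0.8 [259. 138.] 1289 med [0.3087 0.3073 0.0127] minc [0.3375 0.288 ] 111.9 mm; ell [0.3368 0.2881] [109.8 111.2]
cup 0.6 [253. 174.] 468 med [0.3365 0.2886 0.1668] minc [0.337  0.2883] 34.1 mm; ell [0.3369 0.2883] [33.5 33.6]
cup 0.6 [253. 174.] 1614 med [0.3299 0.2924 0.1364] minc [0.3372 0.2882] 66.1 mm; ell [0.337  0.2882] [65.3 65.4]
foot 0.67 [257. 139.] 1265 med [0.31   0.3092 0.0128] minc [0.3373 0.2879] 111.7 mm; ell [0.337  0.2881] [110.4 111.2]
stone_neck 0.56 [193. 168.] 248 med [0.3735 0.1149 0.1051] minc [0.3753 0.1217] 39.0 mm; ell [0.3762 0.1226] [34.4 37.9]
glue_bottle 0.73 [230. 266.] 90 med [ 0.3181 -0.1871  0.0878] minc [ 0.32   -0.1838] 21.9 mm; ell [ 0.3202 -0.1839] [18.2 22.1]
```

View pics/fin.png

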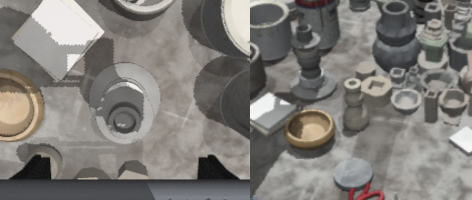

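The full candlestick stands upright on the foot: at (123,118) from the wrist, and at crop (313,65) in the scene. The cup top is at 167 mm and on axis, and the sample and bottle are unmoved.

```bash
python3 -c "
from workcell import ticket; print(ticket.close_job())"
```

```text
the job is handed in; nothing more can be done
None
```

The candlestick is assembled on its foot in the required order and handed in at about 41 s; by camera every part sits fully down and within about 0.5 mm of the axis, and the stone sample and glue bottle show no movement (no verdict came back from the judge).

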